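# Unlock and open the sample drawer under the hinged lid

### The job

Two small white drawer units stand on the lab bench. On the one whose top carries a hinged lid, lift the locking stay beside the lid's hinge well up (to about 60 degrees; it stays where you leave it), and then pull that unit's drawer at least three quarters open. Leave the other unit's stay down, and let go at the end.

Things in the scene. Friction and masses are not known exactly. Their poses are not given: they have to be found in the camera images.
- stay (a joint): Locking stay on the unit with the lid: U-shaped 10 mm steel bar, 54 mm wide, 125 mm long, beside the lid's hinge, reaching forward to the drawer front, where its crossbar drops in front of a catch and blocks the drawer. Value in rad: 0 down (locked), grows as its front end is lifted, to 1.5. Stiff: about 2 N at the grip, stays where left. It clears the catch at 0.35; lift to about 1.0.
- stay_grip (a point): Centre of the black roll on that stay's front end: 30 mm long (along this frame's y), 18 mm thick, 161 mm above the bench, on a thin stem, 39 mm above the crossbar. Stay down: frame z up, -x the way the drawer opens. The stay's hinge line is parallel to y, 120 mm along +x and 45 mm along -z from here; grip and frame turn about it, up and to +x. The roll may turn in the fingers.
- drawer_handle (a point): Middle of the bow handle of the drawer in the unit with the lid: level steel bar 12 mm thick, 70 mm long along y, z up, 84 mm above the bench, 45 mm in front of the drawer. Drawer slides along -x of this frame, 120 mm at most, 2 N friction. Unit: 200 mm wide and deep, 110 mm high, fixed; shut handle lies 37 mm to -x and 95 mm to -y of the stay grip when down. Lid: up to 130 mm above the bench.
- other_stay_grip (a point): The same black roll on the same kind of stay of the other unit, which has an open tray on its top in place of the lid. That stay must stay down.

How it is judged:
On the way:
1. the stay beside the lid's hinge is lifted clear (above 0.7 rad) while the drawer is still shut (value of joint stay above 0.7 rad and distance of drawer_handle from where it was at the start of the episode below 0.015 m), for 0.2 s.
At the end, for the whole second after the job is handed in: The stay beside the lid's hinge stands up above 0.7 rad (40 degrees), the drawer of the unit with the lid is pulled out more than 70 mm, and the other unit's stay is still down (its grip within 20 mm of its start) (value of joint stay above 0.7 rad and distance of drawer_handle from where it was at the start of the episode above 0.07 m and distance of other_stay_grip from where it was at the start of the episode below 0.02 m); the robot touches nothing.
It fails at once if the other unit's stay is lifted (its grip more than 20 mm from its start) (distance of other_stay_grip from where it was at the start of the episode above 0.02 m).
It also fails if it takes over 51 s, if anything falls off the work surface, if the arm or the gripper's body presses on something with over 40 N, if the wrist force passes 120 N, or if a joint passes its speed limit or range.

### The arm

A 6-joint arm with a two-finger parallel gripper is mounted at the origin on the work surface. World frame = base frame: x ahead of the robot, y to its left, z up, the work surface at z = 0. Lengths are in m, angles in rad, forces in N, time in s.
With the tool pointing down it reaches from about 0.35 to 0.925 m from the base axis. Payload 6.4 kg.
Tool frame: the origin (TCP) lies at the very end of the fingers, on their centre line; the grasp point (between the pads) lies 19 mm behind it; z points along the fingers, y is the direction in which the jaws open and shut (so a half turn about z gives the same grasp; the last joint's range is limited). The gripper opens to 94 mm and grips with 3 to 60 N. Pads are 16 mm wide; open, the fingers measure 119 mm over their backs; the gripper's body (75 mm by 177 mm) begins 78 mm behind the grasp point.
Start: joints at [1.159, 0.245, 1.558, -0, 1.339, -0.174], TCP at [0.153, 0.632, 0.205] pointing down, gripper open.
Joint ranges: [-3.13, 3.13], [-1.02, 2.26], [0.13, 2.54], [-0.95, 4.09], [0.21, 2.88], [-2.74, 2.74]. Speed limits (rad/s): [2.57, 2.57, 3.14, 3.14, 3.14, 3.14].

### API

Orientations are given as a unit quaternion [x, y, z, w].
In Python, from cell import robot gives the robot as it stands.
- The arm moves only by the shell command python3 -m creep 'ROWS'. ROWS is JSON, a list of rows, each a list of 3 entries, a list of its own where there are three numbers: the shift along the tool's x, y, z in units of 40 mm (1.0 is 40 mm), then the turn about the tool's z in degrees, then the opening, from 0 (shut) to 1 (fully open). A call has 1 to 5 rows; each row shifts and turns the pose as measured when the row begins, along the tool's axes as they then stand; what a row does not reach is not made up. A row lasts 1/12 s, in which the tool goes at most 41.7 mm and 7.16 degrees, less where a joint would pass 70% of its speed; a pose out of reach is approached as far as the arm can. A call is refused whole if a number of a shift passes 1 or a number of a turn 7.16, either way. A call with a gripper value outside its range is refused whole. The fingers move at their own pace and stop on an object; the grip force is fixed at half the most. Time passes only in rows, so rows that do not move let the fingers close. It gives the time, the measured TCP pose, the force and the opening at its end, in the units of the state.
- robot.get_obs(): the state, without advancing time (a new reading comes with each control period).
- robot.grab_frame(name): name is "scene" or "top" or "wrist"; returns the picture (400x640x3 uint8, red, green, blue); there is no depth.
- robot.get_calibration(name): a dict with "fx", "fy", "cx", "cy" (pixels), "origin" and "rotation" of the camera in the world. Camera axes: x right, y up, looking along -z (the intrinsics and any distortion apply to the point x, -y, -z); pixel columns grow to the right and rows downward; lengths in m; the calibration is good to about 2 mm. A picture is of the moment at which its call begins: read the wrist's pose just before it. get_calibration takes no time and is no camera call; for the wrist camera it gives the pose at the moment of the call.
- robot.finish_job(): hands the job in, once; it reports no verdict.
The state is a dict: "time_s": time; "joint_positions": joint angles; "joint_vel": joint speeds; "joint_efforts": joint torques, N m; "tcp_pos": TCP position; "orientation": TCP orientation; "force": force on the tool from outside, world axes, zero at the start; "ft_torque": the same for the moment, N m; "finger_gap": opening from 0.0 (shut) to 1.0 (fully open).
Only numpy, scipy, OpenCV 4.12 (cv2) and the standard library are available. Lean on these libraries where they do the work, as an engineer would, in place of code of your own. Each camera call takes 0.05 s, during which the arm holds its last target. There are 200 camera calls.

## Working session

There is one attempt and no reset: what is moved stays moved. The work goes in short steps, Python scripts to look and compute and a shell command to move; the robot and the scene stay as the last step left them, time stands still between calls to the robot, and variables do not carry over. Pictures are saved under pics/ and viewed, about 8 in all and at most 12, crops included, and the job is handed in when it is done.

```bash
mkdir -p pics; ls
python3 - <<'E'
from cell import robot
import cv2
o=robot.get_obs();print(o)
for n in("scene","top"):
    cv2.imwrite(f"pics/{n}0.png",robot.grab_frame(n)[:,:,::-1]);print(n,robot.get_calibration(n))
E
```

```text
pics
{'time_s': 0.0, 'joint_positions': array([ 1.15891149e+00,  2.45784533e-01,  1.55897749e+00,  6.50324348e-06,
        1.33872009e+00, -1.74099774e-01]), 'joint_vel': array([ 0.00082235, -0.00094773, -0.00054738,  0.00216497,  0.0011177 ,
       -0.00024697]), 'joint_efforts': array([ 1.04207094e-03, -4.15824902e+01, -3.14606845e+01,  6.85345125e-02,
        3.31212510e-02, -1.13598949e-04]), 'tcp_pos': array([0.15285934, 0.63116077, 0.2043839 ]), 'orientation': array([ 1.18613323e-01,  9.92940072e-01, -9.03557267e-04, -2.75884738e-04]), 'force': array([-0.33548079,  0.86821678, -0.83783679]), 'ft_torque': array([-0.00842009, -0.07043558,  0.03906639]), 'finger_gap': 1.0006675577963104}
scene {'fx': 514.3267134679555, 'fy': 514.3267134679555, 'cx': 322.8447159555527, 'cy': 192.78498424366146, 'origin': array([1.18455989, 0.49673239, 0.7375427 ]), 'rotation': array([0.19166942, 0.40917528, 0.80639131, 0.38153832])}
top {'fx': 510.38479654460696, 'fy': 510.38479654460696, 'cx': 319.74418184339856, 'cy': 210.1607691508242, 'origin': array([0.3656146 , 0.01998306, 1.2566461 ]), 'rotation': array([-0.06599584,  0.07784857,  0.74015302, -0.66464852])}
```

View pics/scene0.png

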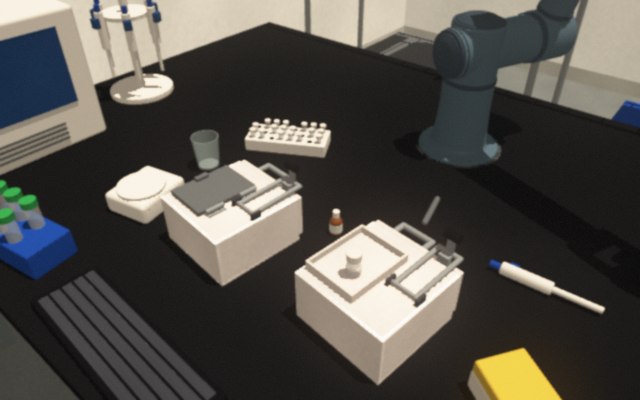

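View pics/top0.png

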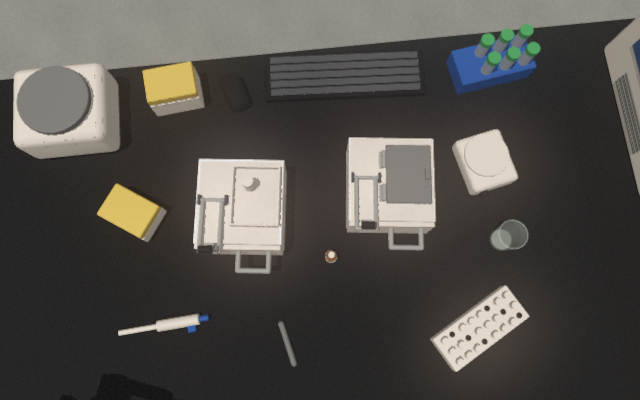

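The scene and top views show the lid unit (top px ~391,185; grip ~369,225; handle ~406,247) and the tray unit (top px ~240,205). Next I'll enlarge crops of the lid unit.

```bash
cat > h.py <<'E'
import numpy as np,cv2
from scipy.spatial.transform import Rotation as R
def ray(c,u,v):
    d=np.array([(u-c['cx'])/c['fx'],-(v-c['cy'])/c['fy'],-1.]);d=R.from_quat(c['rotation']).apply(d)
    return np.array(c['origin']),d/np.linalg.norm(d)
def tri(*rs):
    A=0;b=0
    for o,d in rs:
        P=np.eye(3)-np.outer(d,d);A=A+P;b=b+P@o
    p=np.linalg.solve(A,b);return p,[np.linalg.norm((np.eye(3)-np.outer(d,d))@(p-o)) for o,d in rs]
def proj(c,p):
    q=R.from_quat(c['rotation']).inv().apply(np.array(p)-c['origin']);return c['cx']-c['fx']*q[0]/q[2],c['cy']+c['fy']*q[1]/q[2]
E
python3 - <<'E'
import cv2,numpy as np
a=cv2.imread('pics/scene0.png')[150:250,200:320];b=cv2.imread('pics/top0.png')[160:260,340:440]
a=cv2.resize(a,(480,400),interpolation=2);b=cv2.resize(b,(400,400),interpolation=2)
b=cv2.resize(b,(320,320)) if 0 else b
im=np.hstack([a,b]);cv2.imwrite('pics/c1.png',cv2.resize(im,(792,360)));print(im.shape)
E
```

```text
(400, 880, 3)
```

View pics/c1.png

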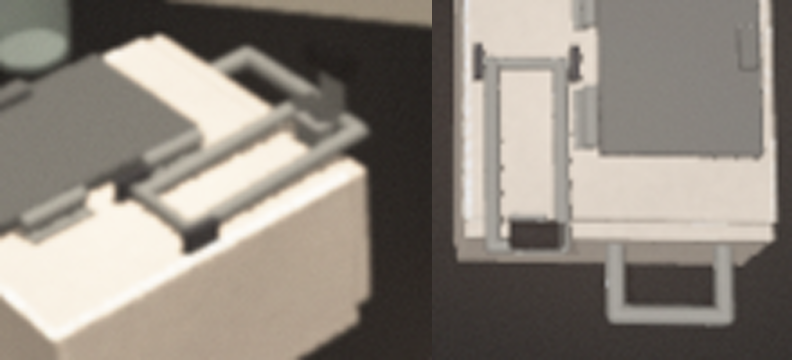

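Crop: roll at scene ~(290.5,168.5), top (369.2,225.0); handle bar middle top (405.8,247.2), far corner scene (268.6,163.9) / top (422.0,247.8).

Run:
```python
from h import *
from cell import robot
s,t=robot.get_calibration('scene'),robot.get_calibration('top')
print('grip',tri(ray(s,290.5,168.5),ray(t,369.2,225)))
print('corner',tri(ray(s,268.6,163.9),ray(t,422,247.8)))
def at(u,v,z):
    o,d=ray(t,u,v);return o+d*(z-o[2])/d[2]
g=at(369.2,225,.17);print('grip top',at(369.2,225,.161))
cl,cr=at(389.6-20+20,247.4,.09)if 0 else at(340+(612-432)/3.6,160+314/3.6,.09),at(340+(728-432)/3.6,160+314/3.6,.09)
print(cl,cr,(cl+cr)/2,np.degrees(np.arctan2(*(cr-cl)[:2][::-1])))
# stay long axis direction: left bar ends
a=at(340+(492-432)/3.6,160+70/3.6,.125);b=at(340+(492-432)/3.6,160+246/3.6,.125);print('stay',a,b,np.degrees(np.arctan2(*(b-a)[:2][::-1])))
print('handle mid',at(405.8,247.2,.084))
o=at(206,250,.161);print('other grip',o)
```

```text
grip (array([ 0.54772965, -0.11550361,  0.15315221]), [np.float64(9.275581504927911e-05), np.float64(9.27558150492514e-05)])
corner (array([ 0.49265459, -0.23813997,  0.08620621]), [np.float64(1.3096355473445802e-05), np.float64(1.3096355473430049e-05)])
grip top [ 0.54637793 -0.11446514  0.161     ]
[ 0.50146662 -0.1641949   0.09      ] [ 0.49352064 -0.23802174  0.09      ] [ 0.49749363 -0.20110832  0.09      ] -96.14309160148123
stay [ 0.66063489 -0.10378806  0.125     ] [ 0.54777888 -0.08987369  0.125     ] 172.97129851338102
handle mid [ 0.49830097 -0.20152942  0.084     ]
other grip [0.52969091 0.24233687 0.161     ]
```

```bash
python3 -m creep '[[[0,0,-0.9],-7.1,0.6],[[0,0,-0.9],0,0.6],[[-0.56,-0.82,0],0,0.6],[[-0.56,-0.82,0],0,0.6],[[-0.56,-0.82,0],0,0.6]]'
for i in 1 2; do python3 -m creep '[[[-0.56,-0.82,0],0,0.6],[[-0.56,-0.82,0],0,0.6],[[-0.56,-0.82,0],0,0.6],[[-0.56,-0.82,0],0,0.6],[[-0.56,-0.82,0],0,0.6]]'; done
```

```text
time_s: 0.52
tcp_pos: [0.2072, 0.5259, 0.2755]
orientation: [0.049, 0.999, -0.004, -0.002]
force: [0.5, -0.3, 1.0]
finger_gap: 0.685
time_s: 0.93
tcp_pos: [0.3039, 0.3432, 0.275]
orientation: [0.047, 0.999, -0.005, -0.002]
force: [0.2, -0.1, -0.5]
finger_gap: 0.601
time_s: 1.35
tcp_pos: [0.401, 0.1602, 0.2749]
orientation: [0.046, 0.999, -0.005, -0.002]
force: [0.8, 1.2, 0.0]
finger_gap: 0.604
```

```bash
python3 -m creep '[[[-0.53,-0.81,0],0,0.6],[[-0.53,-0.81,0],0,0.6],[[-0.53,-0.81,0],0,0.6],[[-0.53,-0.81,0],0,0.6],[[-0.53,-0.81,0],0,0.6]]'
python3 -m creep '[[[-0.53,-0.81,0],0,0.6],[[-0.53,-0.81,0],1,0.6],[[-0.4,-0.6,0],0,0.6],[[0,0,0],0,0.6],[[0,0,0],0,0.6]]'
python3 - <<'E'
from h import *
from cell import robot
c=robot.get_calibration('wrist');print(c);print(robot.get_obs()['tcp_pos'])
im=robot.grab_frame('wrist')[:,:,::-1];cv2.imwrite('pics/w1.png',im)
print(proj(c,[.546,-.1145,.161]),proj(c,[.498,-.202,.084]))
E
```

```text
time_s: 1.77
tcp_pos: [0.4929, -0.021, 0.2749]
orientation: [0.047, 0.999, -0.004, -0.002]
force: [0.1, 0.8, 0.7]
finger_gap: 0.599
time_s: 2.18
tcp_pos: [0.5441, -0.1273, 0.2722]
orientation: [0.061, 0.998, -0.004, -0.004]
force: [-0.5, 0.7, 0.7]
finger_gap: 0.602
{'fx': 312.700524173679, 'fy': 312.700524173679, 'cx': 324.76617491754087, 'cy': 200.941360026065, 'origin': array([ 0.47834992, -0.11850107,  0.45103643]), 'rotation': array([-0.08957261, -0.07477394,  0.65800837,  0.74391571])}
[ 0.54411171 -0.12732047  0.27223816]
(np.float64(339.696996965099), np.float64(198.47963620420447)) (np.float64(257.8279068829492), np.float64(152.71803817606002))
```

View pics/w1.png

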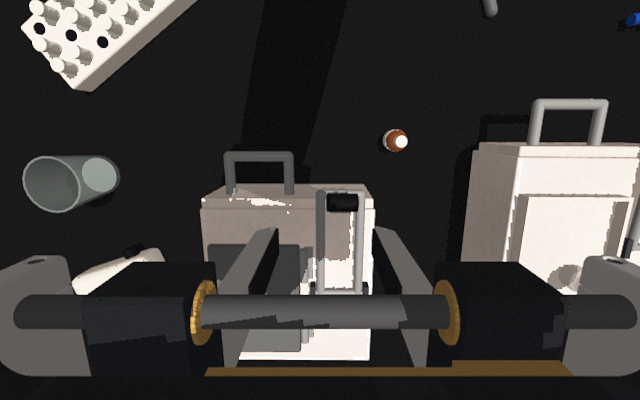

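Wrist view: roll at (343,202), handle bar middle (259,156), both within 4 px of the prediction; unit edges parallel to the image, so yaw is good.

Run:
```python
from h import *
from cell import robot
s,t,w=[robot.get_calibration(n) for n in('scene','top','wrist')]
print(tri(ray(s,290.5,168.5),ray(t,369.2,225),ray(w,343,202)),tri(ray(t,369.2,225),ray(w,343,202)))
print(tri(ray(t,405.8,247.2),ray(w,259,156)))
o=robot.get_obs();M=R.from_quat(o['orientation']).as_matrix();print(M.round(3))
for p in([.546,-.1145,.161],tri(ray(s,290.5,168.5),ray(t,369.2,225),ray(w,343,202))[0]):
  print((M.T@(np.array(p)-[0,0,.019]-o['tcp_pos'])/.04).round(2))
```

```text
(array([ 0.54934302, -0.11337499,  0.15536618]), [np.float64(0.000626786364264987), np.float64(0.002702624968335611), np.float64(0.002561454353699827)]) (array([ 0.54285207, -0.11173861,  0.1859001 ]), [np.float64(0.0006552646662704136), np.float64(0.0006552646662705478)])
(array([ 0.50447951, -0.21166996,  0.03395073]), [np.float64(0.0008383842615760467), np.float64(0.0008383842615760043)])
[[-0.993  0.121 -0.008]
 [ 0.121  0.993 -0.008]
 [ 0.007 -0.009 -1.   ]]
[-0.04  0.34  3.25]
[-0.12  0.38  3.39]
```

```bash
python3 -m creep '[[[-0.1,0.36,0],0,0.6],[[0,0,0.8],0,0.6],[[0,0,0.8],0,0.6],[[0,0,0.6],0,0.6],[[0,0,0],0,0.6]]'
python3 - <<'E'
from h import *
from cell import robot
c=robot.get_calibration('wrist');o=robot.get_obs();M=R.from_quat(o['orientation']).as_matrix();print(o['tcp_pos'])
im=robot.grab_frame('wrist')[:,:,::-1];cv2.imwrite('pics/w2.png',im)
print((M.T@(np.array([.547,-.114,.158])-[0,0,.019]-o['tcp_pos'])/.04).round(2),proj(c,[.547,-.114,.160]))
E
```

```text
time_s: 2.65
tcp_pos: [0.5486, -0.1075, 0.1838]
orientation: [0.058, 0.998, -0.004, -0.001]
force: [-0.7, -0.4, -0.2]
finger_gap: 0.6
[ 0.54858335 -0.10749412  0.18380086]
[ 0.02 -0.16  1.12] (np.float64(316.0147739374561), np.float64(225.50318806334394))
```

View pics/w2.png

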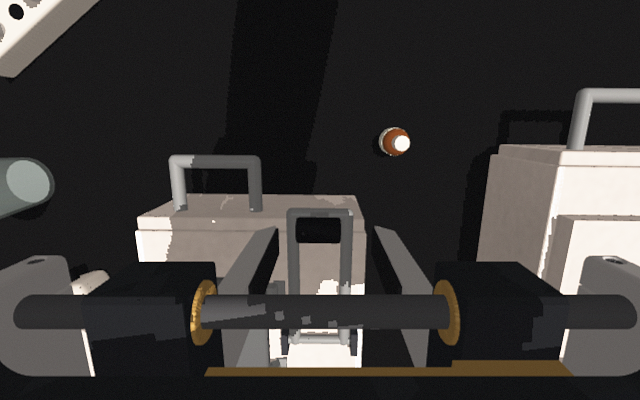

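Roll at (318,229), predicted (316,225.5), between the fingertips. I'll correct by about 2 mm, go down and close.

```bash
python3 -m creep '[[[-0.03,-0.13,0.3],0,0.6],[[0,0,0.6],0,0.6],[[0,0,0.2],0,0.6],[[0,0,0],0,0.6],[[0,0,0],0,0]]'
python3 -m creep '[[[0,0,0],0,0],[[0,0,0],0,0],[[0,0,0],0,0],[[0,0,0],0,0],[[0,0,0],0,0]]'
```

```text
time_s: 3.12
tcp_pos: [0.5542, -0.1137, 0.1482]
orientation: [0.056, 0.998, -0.007, 0.006]
force: [0.2, -0.6, 0.8]
finger_gap: 0.561
time_s: 3.53
tcp_pos: [0.5565, -0.1134, 0.1527]
orientation: [0.056, 0.998, -0.007, 0.009]
force: [-0.3, -1.5, -2.5]
finger_gap: 0.314
```

Gripped at about the 30 mm expected, but the tool crept up and forward, so the grasp is at the fingertips. I'll reopen and place it deeper.

```bash
python3 -m creep '[[[0,0,0],0,0.6],[[0,0,0],0,0.6],[[0.1,0,0.2],0,0.6]]'; python3 -m creep '[[[0,0,0],0,0.6]]';python3 -m creep '[[[0,0,0],0,0.6],[[0,0,0],0,0.6]]'
python3 - <<'E'
from cell import robot
o=robot.get_obs();print(o['joint_positions'],o['joint_vel'],o['force'])
E
```

```text
time_s: 3.78
tcp_pos: [0.5546, -0.1144, 0.1471]
orientation: [0.055, 0.998, -0.008, 0.012]
force: [0.2, -0.8, 0.6]
finger_gap: 0.491
time_s: 3.87
tcp_pos: [0.5531, -0.1141, 0.1453]
orientation: [0.056, 0.998, -0.008, 0.011]
force: [0.5, 0.5, -1.1]
finger_gap: 0.564
time_s: 4.03
tcp_pos: [0.5528, -0.1143, 0.1449]
orientation: [0.056, 0.998, -0.008, 0.01]
force: [0.8, 0.4, -0.6]
finger_gap: 0.595
[-0.40045573  0.09493927  1.84411563 -0.00906348  1.17775085 -1.85657392] [-0.00255954 -0.00256201 -0.00394624 -0.00203186 -0.0059925  -0.00049087] [ 0.79395867  0.40880602 -0.63826818]
```

```bash
python3 -m creep '[[[0.1,0.03,0.16],0,0.6],[[0,0,0],0,0.6]]'; python3 -m creep '[[[0,0,0],0,0.3]]';python3 -m creep '[[[0,0,0],0,0],[[0,0,0],0,0],[[0,0,0],0,0]]';python3 -m creep '[[[0,0,0],0,0],[[0,0,0],0,0]]'
```

```text
time_s: 4.2
tcp_pos: [0.5488, -0.1128, 0.138]
orientation: [0.056, 0.998, -0.008, 0.01]
force: [-0.4, -0.1, -1.4]
finger_gap: 0.603
time_s: 4.28
tcp_pos: [0.5487, -0.1128, 0.1378]
orientation: [0.056, 0.998, -0.008, 0.01]
force: [-0.1, 0.6, -0.2]
finger_gap: 0.562
time_s: 4.53
tcp_pos: [0.5485, -0.1127, 0.1376]
orientation: [0.056, 0.998, -0.008, 0.01]
force: [-0.5, -0.1, 0.0]
finger_gap: 0.351
time_s: 4.7
tcp_pos: [0.5486, -0.1127, 0.1377]
orientation: [0.056, 0.998, -0.008, 0.01]
force: [-0.7, -0.1, -1.5]
finger_gap: 0.311
```

```bash
python3 -m creep '[[[-0.13,0,-0.29],0,0],[[-0.16,0,-0.28],0,0],[[-0.18,0,-0.26],0,0],[[0,0,0],0,0]]'; python3 -m creep '[[[-0.21,0,-0.24],0,0],[[-0.23,0,-0.22],0,0],[[-0.25,0,-0.2],0,0],[[0,0,0],0,0]]'
```

```text
time_s: 5.03
tcp_pos: [0.5668, -0.1149, 0.172]
orientation: [0.057, 0.998, -0.008, 0.008]
force: [1.9, -0.2, -1.9]
finger_gap: 0.317
time_s: 5.37
tcp_pos: [0.5927, -0.1181, 0.1981]
orientation: [0.057, 0.998, -0.008, 0.004]
force: [1.7, -1.0, -1.4]
finger_gap: 0.316
```

```bash
python3 -m creep '[[[-0.29,0,-0.17],0,0],[[-0.3,0,-0.14],0,0],[[-0.31,0,-0.11],0,0],[[0,0,0],0,0]]'; python3 -m creep '[[[-0.31,0,-0.08],0,0],[[-0.2,0,-0.03],0,0],[[0,0,0],0,0],[[0,0,0],0,0]]'
python3 - <<'E'
from h import *
from cell import robot
im=robot.grab_frame('scene')[:,:,::-1];cv2.imwrite('pics/s2.png',cv2.resize(im[60:300,140:460],(800,600)))
E
```

```text
time_s: 5.7
tcp_pos: [0.6241, -0.122, 0.2144]
orientation: [0.057, 0.998, -0.009, -0.003]
force: [1.7, -0.3, -2.7]
finger_gap: 0.319
time_s: 6.03
tcp_pos: [0.6419, -0.1242, 0.2192]
orientation: [0.056, 0.998, -0.009, -0.006]
force: [-1.8, -1.7, -0.2]
finger_gap: 0.317
```

View pics/s2.png

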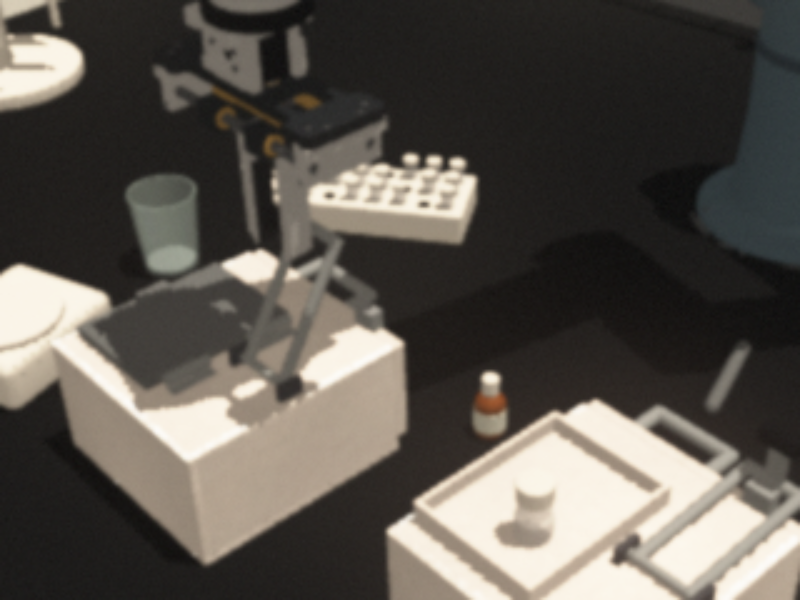

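Drawer still shut, the stay stands up at about 1 rad, the other stay is down. I'll release, rise and turn.

```bash
python3 -m creep '[[[0,0,0],0,0.65],[[0,0,0],0,0.65],[[0,0,0],0,0.65],[[0,0,0],0,0.65],[[0,0,-0.1],0,0.65]]'
python3 -m creep '[[[0,0,-0.6],0,0.65],[[0,0,-0.6],0,0.65],[[0,0,-0.6],0,0.65],[[0,0,-0.6],0,0.65],[[0,0,0],0,0.65]]'
for i in 1 2; do python3 -m creep '[[[0,0,0],7.1,0.65],[[0,0,0],7.1,0.65],[[0,0,0],7.1,0.65],[[0,0,0],7.1,0.65],[[0,0,0],7.1,0.65]]'; done
python3 - <<'E'
from h import *
from cell import robot
o=robot.get_obs();print(R.from_quat(o['orientation']).as_matrix().round(3),o['tcp_pos'],o['joint_positions'])
E
```

```text
time_s: 6.5
tcp_pos: [0.6413, -0.1228, 0.223]
orientation: [0.056, 0.998, -0.008, -0.005]
force: [-0.3, -0.1, -0.5]
finger_gap: 0.629
time_s: 6.92
tcp_pos: [0.6415, -0.1204, 0.3228]
orientation: [0.055, 0.998, -0.008, -0.006]
force: [-0.1, -0.4, 1.5]
finger_gap: 0.652
time_s: 7.33
tcp_pos: [0.6419, -0.1201, 0.323]
orientation: [0.362, 0.932, -0.009, -0.001]
force: [0.5, 0.1, -0.1]
finger_gap: 0.649
time_s: 7.75
tcp_pos: [0.6406, -0.1192, 0.3177]
orientation: [0.631, 0.776, -0.009, -0.001]
force: [-0.1, 0.2, 0.4]
finger_gap: 0.653
[[-0.204  0.979 -0.014]
 [ 0.979  0.203 -0.013]
 [-0.01  -0.016 -1.   ]] [ 0.64058796 -0.11923304  0.31771773] [-0.35036257  0.18950862  1.41985211 -0.01684593  1.54048151 -0.55464628]
```

```bash
python3 -m creep '[[[0,0,0],6.3,0.65],[[0,0,0],6.3,0.65],[[0,0,0],6.3,0.65],[[0,0,0],0,0.65]]'
python3 -m creep '[[[-0.5,-0.66,0],0,0.65],[[-0.5,-0.66,0],0,0.65],[[-0.5,-0.66,0],0,0.65],[[-0.5,-0.66,0],0,0.65],[[-0.5,-0.66,0],0,0.65]]'
python3 -m creep '[[[0,0,0],0,0.65],[[0,0,0.7],0,0.65],[[0,0,0.7],0,0.65],[[0,0,0.7],0,0.65],[[0,0,0],0,0.65]]'
python3 - <<'E'
from h import *
from cell import robot
o=robot.get_obs();M=R.from_quat(o['orientation']).as_matrix();print(M.round(3),o['tcp_pos'])
c=robot.get_calibration('wrist')
cv2.imwrite('pics/w3.png',robot.grab_frame('wrist')[:,:,::-1])
p=np.array([.4985,-.203,.084]);print(proj(c,p),(M.T@(p-[0,0,.019]-o['tcp_pos'])/.04).round(2),proj(c,p+[.1137*.035,.035*.9935,0]))
import json;json.dump({k:np.array(v).tolist() for k,v in c.items()},open('w3.json','w'))
E
```

```text
time_s: 8.08
tcp_pos: [0.6395, -0.1185, 0.3134]
orientation: [0.756, 0.654, -0.01, -0.002]
force: [-0.1, -0.5, -0.2]
finger_gap: 0.649
time_s: 8.5
tcp_pos: [0.4923, -0.1983, 0.3104]
orientation: [0.748, 0.664, -0.011, -0.005]
force: [-0.8, -1.3, 0.4]
finger_gap: 0.646
time_s: 8.92
tcp_pos: [0.487, -0.2021, 0.225]
orientation: [0.746, 0.666, -0.01, -0.002]
force: [0.1, -0.7, -0.4]
finger_gap: 0.652
[[ 0.113  0.993 -0.018]
 [ 0.994 -0.113 -0.011]
 [-0.013 -0.017 -1.   ]] [ 0.48698536 -0.20212046  0.22502863]
(np.float64(336.88333666819375), np.float64(189.78726180610198)) [0.06 0.35 3.99] (np.float64(337.2061917075578), np.float64(156.03486117042632))
```

View pics/w3.png

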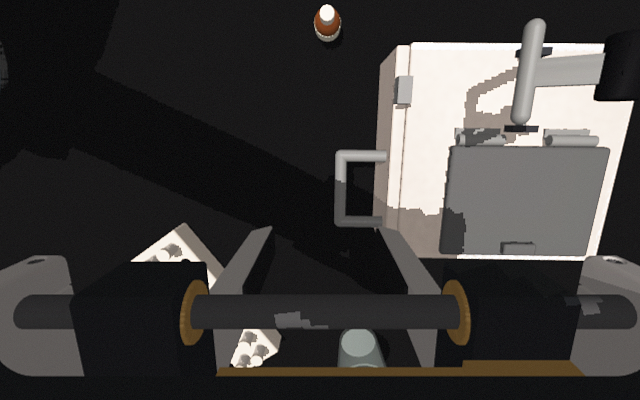

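Handle bar middle at (341,188), predicted (337,190), so it is about 4 mm further in. Stay still up in view. I'll narrow the fingers (the gap behind the bar is 39 mm) and descend in two parts.

```bash
python3 -m creep '[[[0.07,0.45,0],0,0.4],[[0,0,0.7],0,0.4],[[0,0,0.7],0,0.4],[[0,0,0.7],0,0.4],[[0,0,0],0,0.4]]'
python3 - <<'E'
from h import *
from cell import robot
o=robot.get_obs();M=R.from_quat(o['orientation']).as_matrix();print(M.round(3))
c=robot.get_calibration('wrist')
cv2.imwrite('pics/w4.png',robot.grab_frame('wrist')[:,:,::-1])
p=np.array([.502,-.203,.084]);print(proj(c,p),(M.T@(p-[0,0,.019]-o['tcp_pos'])/.04).round(2))
E
```

```text
time_s: 9.38
tcp_pos: [0.5138, -0.2057, 0.1524]
orientation: [0.743, 0.669, -0.007, 0.008]
force: [-1.7, -0.1, -0.3]
finger_gap: 0.406
[[ 0.104  0.995  0.001]
 [ 0.994 -0.104 -0.022]
 [-0.022  0.003 -1.   ]]
(np.float64(308.3804768606941), np.float64(206.84166311519115)) [ 0.09 -0.31  2.18]
```

View pics/w4.png

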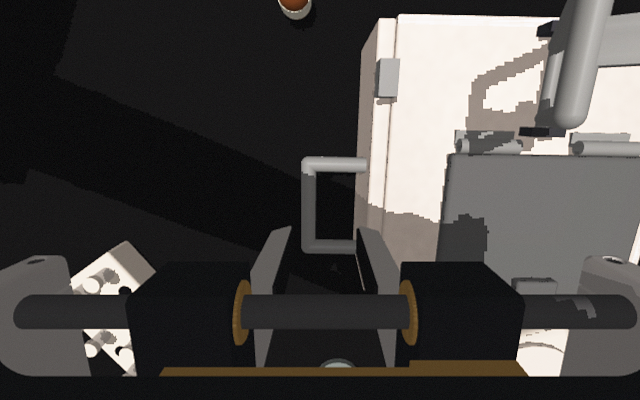

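Bar at (309,206), predicted (308,207): the position is right. Shift needed: (0.09, -0.31, 2.18).

```bash
cat > d.py <<'E'
from h import *
from cell import robot
o=robot.get_obs();M=R.from_quat(o['orientation']).as_matrix()
p=np.array([.502,-.203,.084]);print((M.T@(p-[0,0,.019]-o['tcp_pos'])/.04).round(2),o['force'])
E
python3 -m creep '[[[0.09,-0.31,0],0,0.42],[[0,0,0.4],0,0.42],[[0,0,0.4],0,0.42],[[0,0,0],0,0.42]]';python3 d.py
```

```text
time_s: 9.77
tcp_pos: [0.5109, -0.2062, 0.1364]
orientation: [0.741, 0.671, -0.004, 0.02]
force: [-0.8, 0.6, -0.0]
finger_gap: 0.42
[ 0.12 -0.27  1.78] [-0.78875576  0.62198162 -0.04298943]
```

```bash
cat >> d.py <<'E'
print(o['joint_positions'].round(3),o['joint_vel'].round(3),o['joint_efforts'].round(1),M[:,2].round(3))
E
python3 d.py; python3 -m creep '[[[0.1,-0.27,0],0,0.42],[[0,0,0],0,0.42]]';python3 d.py;python3 -m creep '[[[0,0,0.2],0,0.42],[[0,0,0.2],0,0.42]]';python3 d.py
```

```text
[ 0.12 -0.27  1.78] [-0.78875576  0.62198162 -0.04298943]
[-0.58   0.068  1.89  -0.019  1.147 -0.473] [ 0.006 -0.058 -0.071  0.003  0.042 -0.006] [ -0.2 -32.9 -30.8   0.   -0.3   0. ] [ 0.021 -0.035 -0.999]
time_s: 9.93
tcp_pos: [0.5035, -0.2026, 0.1419]
orientation: [0.741, 0.671, -0.003, 0.023]
force: [-0.4, 0.6, -0.7]
finger_gap: 0.42
[ 0.06 -0.09  1.92] [-0.43291487  0.57301932 -0.73750564]
[-0.582  0.037  1.912 -0.019  1.15  -0.476] [ 0.003  0.005 -0.097  0.003 -0.003  0.001] [ -0.3 -31.8 -29.9  -0.   -0.1  -0. ] [ 0.027 -0.038 -0.999]
time_s: 10.1
tcp_pos: [0.5081, -0.2056, 0.132]
orientation: [0.741, 0.671, -0.001, 0.029]
force: [-0.1, 0.2, -0.1]
finger_gap: 0.419
[ 0.12 -0.23  1.66] [-0.11737816  0.21485451 -0.06998726]
[-0.582  0.055  1.913 -0.019  1.118 -0.477] [-0.002  0.116  0.007 -0.001 -0.191 -0.002] [  0.  -33.  -29.9   0.    0.1   0. ] [ 0.037 -0.045 -0.998]
```

```bash
python3 -m creep '[[[0.1,-0.4,0.15],0,0.42]]';python3 d.py;python3 -m creep '[[[0,0,0],0,0.42]]';python3 d.py;python3 -m creep '[[[0,0,0.5],0,0.42]]';python3 d.py;python3 -m creep '[[[0,0,0],0,0.42]]';python3 d.py
```

```text
time_s: 10.18
tcp_pos: [0.4953, -0.2019, 0.1267]
orientation: [0.74, 0.671, -0.001, 0.031]
force: [0.1, -0.3, 0.1]
finger_gap: 0.42
[0.05 0.1  1.55] [ 0.06253348 -0.34417724  0.05817342]
[-0.59   0.027  1.953 -0.019  1.102 -0.485] [-0.096 -0.393  0.558  0.    -0.164 -0.102] [  0.9 -27.1 -30.6   0.1  -0.    0.1] [ 0.041 -0.047 -0.998]
time_s: 10.27
tcp_pos: [0.4937, -0.2009, 0.1251]
orientation: [0.74, 0.671, -0.001, 0.03]
force: [-0.6, 0.1, -0.0]
finger_gap: 0.421
[0.03 0.15 1.51] [-0.63976055  0.11158076 -0.00851025]
[-0.59   0.027  1.956 -0.019  1.102 -0.485] [ 0.003  0.042 -0.101  0.006 -0.028  0.01 ] [ -0.3 -32.4 -30.7  -0.   -0.2  -0. ] [ 0.038 -0.045 -0.998]
time_s: 10.35
tcp_pos: [0.4978, -0.2039, 0.1092]
orientation: [0.74, 0.671, -0.0, 0.034]
force: [0.4, -0.6, 1.1]
finger_gap: 0.422
[0.08 0.05 1.11] [ 0.40312781 -0.58602461  1.14848771]
[-0.591  0.055  1.959 -0.019  1.061 -0.484] [-0.011  0.41   0.159 -0.005 -0.513 -0.   ] [  0.5 -31.8 -25.5   0.    0.8  -0. ] [ 0.046 -0.05  -0.998]
time_s: 10.43
tcp_pos: [0.4962, -0.2029, 0.106]
orientation: [0.74, 0.671, -0.001, 0.031]
force: [-0.3, 0.8, -0.4]
finger_gap: 0.418
[0.05 0.1  1.03] [-0.28581943  0.80515731 -0.39460684]
[-0.591  0.059  1.962 -0.019  1.061 -0.484] [ 0.006 -0.052 -0.089  0.004  0.032  0.002] [ -0.3 -33.4 -32.    0.   -0.6   0. ] [ 0.041 -0.047 -0.998]
```

Bigger rows track well; the tilt of about 3.5° is harmless. I'll finish the descent.

```bash
python3 -m creep '[[[0.06,0.03,0.5],0,0.42],[[0,0,0.5],0,0.42],[[0,0,0],0,0.42]]';python3 d.py
```

```text
time_s: 10.68
tcp_pos: [0.5032, -0.2047, 0.0685]
orientation: [0.74, 0.671, 0.0, 0.034]
force: [0.1, -0.0, -1.0]
finger_gap: 0.419
[ 0.04 -0.04  0.08] [ 0.13197243 -0.0061462  -0.9758412 ]
[-0.586  0.13   1.964 -0.02   0.981 -0.478] [ 0.011 -0.028 -0.044  0.002  0.045  0.003] [ -0.2 -33.2 -28.7   0.   -0.5   0. ] [ 0.046 -0.05  -0.998]
```

Within 4 mm on all axes. Closing on the bar.

```bash
python3 -m creep '[[[0,0,0.05],0,0],[[0,0,0],0,0],[[0,0,0],0,0],[[0,0,0],0,0],[[0,0,0],0,0]]'; python3 -m creep '[[[0,0,0],0,0],[[0,0,0],0,0]]';python3 d.py
```

```text
time_s: 11.1
tcp_pos: [0.5008, -0.2055, 0.069]
orientation: [0.74, 0.672, -0.004, 0.03]
force: [-2.4, -0.1, -3.1]
finger_gap: 0.118
time_s: 11.27
tcp_pos: [0.5003, -0.2055, 0.069]
orientation: [0.74, 0.672, -0.004, 0.03]
force: [1.2, -1.0, -6.5]
finger_gap: 0.12
[0.07 0.03 0.1 ] [ 1.22688347 -1.01705924 -6.47988905]
[-0.588  0.13   1.963 -0.026  0.992 -0.477] [-0.003 -0.005  0.004  0.004 -0.007  0.003] [  0.3 -35.3 -28.9  -0.    0.2  -0.1] [ 0.035 -0.05  -0.998]
```

```bash
python3 -m creep '[[[0,-0.5,-0.02],0,0],[[0,-0.5,-0.02],0,0]]';python3 d.py;python3 -m creep '[[[0,-0.5,-0.02],0,0],[[0,-0.5,-0.02],0,0]]';python3 d.py
```

```text
time_s: 11.43
tcp_pos: [0.463, -0.2011, 0.0693]
orientation: [0.74, 0.671, -0.001, 0.032]
force: [3.6, 0.8, -4.7]
finger_gap: 0.113
[0.05 0.97 0.15] [ 3.61181683  0.8148092  -4.71227179]
[-0.626  0.043  2.056 -0.019  0.98  -0.518] [-0.238 -0.529  0.554  0.051 -0.066 -0.252] [  0.7 -27.4 -29.8  -0.6   0.2   0.1] [ 0.041 -0.049 -0.998]
time_s: 11.6
tcp_pos: [0.4234, -0.1962, 0.0693]
orientation: [0.741, 0.671, 0.001, 0.033]
force: [2.1, 0.8, -2.8]
finger_gap: 0.117
[0.03 1.96 0.2 ] [ 2.1428923   0.80890252 -2.76986499]
[-0.672 -0.054  2.153 -0.011  0.978 -0.568] [-0.292 -0.598  0.572  0.041 -0.005 -0.308] [  1.2 -22.7 -29.1  -0.5   0.2   0.1] [ 0.045 -0.047 -0.998]
```

```bash
python3 -m creep '[[[0,-0.55,-0.02],0,0],[[0,0,0],0,0]]';python3 -m creep '[[[0,0,0],0,0.36],[[0,0,0],0,0.36],[[0,0,0],0,0.36],[[0,0,0],0,0.36],[[0,0,0],0,0.36]]';python3 d.py
```

```text
time_s: 11.77
tcp_pos: [0.3992, -0.1928, 0.069]
orientation: [0.741, 0.671, 0.001, 0.033]
force: [-1.0, -1.9, -9.2]
finger_gap: 0.117
time_s: 12.18
tcp_pos: [0.404, -0.1953, 0.0728]
orientation: [0.741, 0.671, 0.003, 0.037]
force: [-0.3, 0.6, -0.4]
finger_gap: 0.357
[0.06 2.44 0.34] [-0.28139136  0.5717615  -0.36224008]
[-0.701 -0.115  2.202 -0.006  0.98  -0.598] [ 0.007  0.012 -0.025  0.003 -0.001  0.002] [ -0.1 -22.5 -27.    0.   -0.1   0. ] [ 0.054 -0.052 -0.997]
```

```bash
python3 -m creep '[[[0,0,-0.5],0,0.4],[[0,0,-0.6],0,0.4],[[0,0,-0.6],0,0.4],[[0,0,-0.7],0,0.4],[[0,0,-0.7],0,0.4]]';python3 -m creep '[[[0,0,-0.7],0,0.4],[[0,0,-0.7],0,0.4],[[0,0,0],0,0.4],[[0,0,0],0,0.4]]'
python3 - <<'E'
from h import *
from cell import robot
t=robot.grab_frame('top')[:,:,::-1];s=robot.grab_frame('scene')[:,:,::-1]
cv2.imwrite('pics/f.png',np.vstack([cv2.resize(t[120:320,160:480],(480,300)),cv2.resize(s[80:280,140:460],(480,300))]))
E
```

```text
time_s: 12.6
tcp_pos: [0.3963, -0.1865, 0.1955]
orientation: [0.74, 0.671, 0.002, 0.03]
force: [0.2, -0.8, -0.3]
finger_gap: 0.401
time_s: 12.93
tcp_pos: [0.3978, -0.1859, 0.2626]
orientation: [0.74, 0.672, 0.003, 0.037]
force: [-0.3, -0.1, -1.1]
finger_gap: 0.398
```

View pics/f.png

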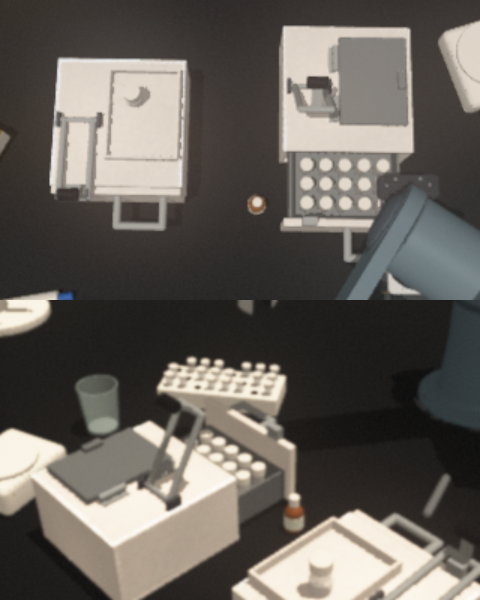

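The lid unit's drawer is out about 100 mm, its stay is standing up, the other stay is down, and the gripper is clear.

```bash
python3 -c "
from cell import robot
print(robot.get_obs()['force']);print(robot.finish_job())"
```

```text
[-0.94544414 -0.23444302 -0.56042255]
the job is handed in; nothing more can be done
None
```

The job is done and handed in at about 13 s. I lifted the stay on the lid unit to about 1.0 rad while its drawer was still shut, let go of it, then pulled that drawer out about 100 mm of its 120 mm and let go.

- **Last checks:** the final top and scene pictures show the stay standing up, the drawer open and the other unit's stay still down. The gripper is clear of everything, with about 1 N on the force reading, which is noise level. The stay angle and drawer travel are worked out from the tool's motion, not measured on the objects.
- **First grasp of the roll:** it ended about 10 mm too high and a few mm off, because the tool crept while closing. I opened and gripped again deeper.
- **Tilt:** the tool leaned up to about 4° while going down to the drawer handle, because small downward steps were not fully followed. It did no harm.
- **Heights:** the scene and top cameras gave 153 mm for the grip (161 mm in the text) and 86 mm for the handle (84 mm). Adding the wrist view gave 155 mm for the grip. The top and wrist pair alone was too close together to give usable heights (186 mm and 34 mm), so I did not use it.

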